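# Sort soap, thread and tape measure into the mending-bench trays

### The job

Sort the mixed things at the front of the bench into the three grey trays: lay the two soap bars flat in the tray with two long bays, one bar in each bay; stand the two thread spools upright in the tray with two short bays, one spool in each bay; and stand the tape measure upright in the tray with a single bay, lengthwise. Everything must rest on its bay's floor inside the walls, released, and the dosing cup and the wash timer stay where they stand.

Things in the scene. Friction and masses are not known exactly. Their poses are not given: they have to be found in the camera images.
- soap_1: White stain-soap bar with rounded edges, lying flat, 39 (its x) x 87 (its y) x 24 mm high, 0.12 kg. Origin: centre of the underside, z up. The two bars are alike; either may go in either bay.
- soap_2: White stain-soap bar with rounded edges, lying flat, 39 (its x) x 87 (its y) x 24 mm high, 0.12 kg. Origin: centre of the underside, z up. The two bars are alike; either may go in either bay.
- spool_1: Spool of blue sewing thread standing on end among the loose things at the front of the bench (not one of the fixed things along the back), 29 mm across the flanges, 48 mm high, 0.03 kg. Origin: centre of the underside, z along the spool's axis (up). Either spool may go in either bay.
- spool_2: Spool of black sewing thread standing on end among the loose things at the front of the bench (not one of the fixed things along the back), 29 mm across the flanges, 48 mm high, 0.03 kg. Origin: centre of the underside, z along the spool's axis (up). Either spool may go in either bay.
- measure: Yellow and black tape measure standing upright, 35 mm thick (its x, flat parallel sides: grip across these), 80 mm long (its y, from -37 to +40 mm), 61 mm high, 0.16 kg. Origin: underside, midway in thickness, z up. It may face either way in its bay.
- soap_tray: The longest tray, with two long bays end to end along its y: outer 64 (x) x 220 (y) x 11 mm high. Shallow grey open tray fixed to the bench, with a blank card on the front (-x) face of each bay. Origin: centre of the underside, z up. Floor 3 mm thick, walls and divider 4 mm thick. Each bay is 56 (x) x 104 (y) mm inside; bay centres at x = 0, y = +54 and -54 mm.
- spool_tray: The tray with two short, nearly square bays side by side along its y: outer 56 (x) x 132 (y) x 16 mm high. Shallow grey open tray fixed to the bench, with a blank card on the front (-x) face of each bay. Origin: centre of the underside, z up. Floor 3 mm thick, walls and divider 4 mm thick. Each bay is 48 (x) x 60 (y) mm inside; bay centres at x = 0, y = +32 and -32 mm.
- tape_tray: The tray with one single bay: outer 68 (x) x 112 (y) x 16 mm high. Shallow grey open tray fixed to the bench, with a blank card on the front (-x) face of each bay. Origin: centre of the underside, z up. Floor 3 mm thick, walls 4 mm thick. The bay is 60 (x) x 104 (y) mm inside, centred on the origin.
- dosing_cup: Translucent dosing cup standing at one side of the work, 57 mm across, 49 mm high, loose and light. Leave it alone. Origin: centre of the underside.
- timer: Round white and blue wind-up wash timer standing at one side of the work, 66 mm across, 52 mm high, loose. Leave it alone. Origin: centre of the underside.

How it is judged (in metres and radians):
At the end, for the whole second after the job is handed in: A soap bar flat in each soap bay (centre within 12 mm across, 13 along), a spool upright in each spool bay (12, 18), the tape measure upright in the single bay (14, 18); underside < 7 mm over tray's underside, tilt < 0.12 rad, at rest; dosing cup and timer moved < 20 mm (((x of soap_1 in the frame of soap_tray between -0.012 and 0.012 m and y of soap_1 in the frame of soap_tray between 0.041 and 0.067 m and z of soap_1 in the frame of soap_tray between 0 and 0.007 m and x of soap_2 in the frame of soap_tray between -0.012 and 0.012 m and y of soap_2 in the frame of soap_tray between -0.067 and -0.041 m and z of soap_2 in the frame of soap_tray between 0 and 0.007 m) or (x of soap_1 in the frame of soap_tray between -0.012 and 0.012 m and y of soap_1 in the frame of soap_tray between -0.067 and -0.041 m and z of soap_1 in the frame of soap_tray between 0 and 0.007 m and x of soap_2 in the frame of soap_tray between -0.012 and 0.012 m and y of soap_2 in the frame of soap_tray between 0.041 and 0.067 m and z of soap_2 in the frame of soap_tray between 0 and 0.007 m)) and ((x of spool_1 in the frame of spool_tray between -0.012 and 0.012 m and y of spool_1 in the frame of spool_tray between 0.014 and 0.05 m and z of spool_1 in the frame of spool_tray between 0 and 0.007 m and x of spool_2 in the frame of spool_tray between -0.012 and 0.012 m and y of spool_2 in the frame of spool_tray between -0.05 and -0.014 m and z of spool_2 in the frame of spool_tray between 0 and 0.007 m) or (x of spool_1 in the frame of spool_tray between -0.012 and 0.012 m and y of spool_1 in the frame of spool_tray between -0.05 and -0.014 m and z of spool_1 in the frame of spool_tray between 0 and 0.007 m and x of spool_2 in the frame of spool_tray between -0.012 and 0.012 m and y of spool_2 in the frame of spool_tray between 0.014 and 0.05 m and z of spool_2 in the frame of spool_tray between 0 and 0.007 m)) and x of measure in the frame of tape_tray between -0.014 and 0.014 m and y of measure in the frame of tape_tray between -0.018 and 0.018 m and z of measure in the frame of tape_tray between 0 and 0.007 m and angle between each of soap_1, spool_1, soap_2, measure, spool_2's own z axis and vertical below 0.12 rad and linear speed of each of soap_1, spool_1, soap_2, measure, spool_2 below 0.02 m/s and angular speed of each of soap_1, spool_1, soap_2, measure, spool_2 below 0.2 rad/s and distance of each of dosing_cup, timer from where it was at the start of the episode below 0.02 m); the robot touches nothing.
It fails at once if the dosing cup is knocked away (moved more than 40 mm) or tipped over (distance of dosing_cup from where it was at the start of the episode above 0.04 m or angle between dosing_cup's own z axis and vertical above 0.6 rad).
It fails at once if the wash timer is knocked away (moved more than 40 mm) or tipped over (distance of timer from where it was at the start of the episode above 0.04 m or angle between timer's own z axis and vertical above 0.6 rad).
It also fails if it takes over 128 s, if anything falls off the work surface, if the arm or the gripper's body presses on something with over 40 N, if the wrist force passes 120 N, or if a joint passes its speed limit or range.

### The arm

A 6-joint arm with a two-finger parallel gripper is mounted at the origin on a cart in front of the work surface, level with it; the furniture and walls round the work are solid. World frame = base frame: x ahead of the robot, y to its left, z up, the work surface at z = 0. Lengths are in mm, angles in rad, forces in N, time in s.
With the tool pointing down it reaches from about 350 to 875 mm from the base axis. Payload 4.2 kg.
Tool frame: the origin (TCP) lies between the finger pads; the fingertips stand 14 mm ahead of it and the grasp point (between the pads) lies 5 mm behind it (finger_overhang is the distance from the TCP to the fingertips, in mm); z points along the fingers, y is the line along which they close (so a half turn about z gives the same grasp; the last joint's range is limited). The gripper opens to 87 mm and grips with 3 to 60 N. Pads are 19 mm wide; open, the fingers measure 117 mm over their backs; the gripper's body (75 mm by 190 mm) begins 51 mm behind the grasp point.
Start: joints at [-0.857, 0.385, 0.008, 0, -1.194, -0.259], TCP at [274.563, -561.439, 204.25] pointing down, gripper open.
Joint ranges: [-3.14, 3.14], [-1.21, 2.06], [-1.07, 1.41], [-3.16, 2.05], [-2.99, -0.16], [-3.1, 3.1]. Speed limits (rad/s): [2.79, 2.79, 3.14, 3.14, 3.14, 3.14].

### API

Orientations are given as a rotation vector (axis times angle).
In Python, from cell import * gives the robot as it stands. The module is installed in compiled form; this text tells all that it offers.
- The arm moves only by the tool play_rows, never from a script. Its argument "steps" is a list of rows, each a list of 3 entries, a list of its own where there are three numbers: the shift along the tool's x, y, z in cm, then the turn, a rotation vector about the tool's x, y, z in degrees, then the opening in per cent of the stroke, from 0 (shut) to 100 (fully open). A call has 1 to 20 rows; each row is the pose to reach, as a shift and turn from the pose commanded when the call began, along the tool's axes at that moment; what a row does not reach only later rows make up. A row lasts 1/10 s, in which the tool goes at most 50 mm and 8.59 degrees, less where a joint would pass 70% of its speed; a pose out of reach is approached as far as the arm can. A call with a gripper value outside its range is refused whole. The fingers move at their own pace and stop on an object; the grip force is fixed at half the most. Time passes only in rows, so rows that repeat a pose let the fingers close. It gives the time, the measured TCP pose, the force, the opening and the grip force at its end, in the units of the state.
- observe(): the state, without advancing time (a new reading comes with each control period).
- camera(name): name is "scene" or "side" or "wrist"; returns a dict with "frame" (384x512x3 uint8, red, green, blue), "fx", "fy", "cx", "cy" (pixels), "cam_to_world" (4x4, takes a point from camera to world coordinates). Camera axes: x right, y down, z forward; pixel columns grow to the right and rows downward; lengths in mm; the calibration is good to about 2 mm. A picture is of the moment at which its call begins. There is no depth.
- hand_in(): hands the job in; it is judged then, once.
The state is a dict: "time_s": time; "qpos": joint angles; "dq": joint speeds; "joint_efforts": joint torques, N m; "ee_pos": TCP position; "eef_rot": TCP orientation; "wrist_force": force on the tool from outside, world axes, zero at the start; "ft_torque": the same for the moment, N m; "grip_width": finger opening in mm; "grasp_force": force on a finger pad.
Only numpy, scipy, OpenCV 4.12 (cv2) and the standard library are available. Lean on these libraries where they do the work, as an engineer would, in place of code of your own. Each camera call takes 0.05 s, during which the arm holds its last target. There are 200 camera calls.

## Working session

There is one attempt and no reset: what is moved stays moved. The work goes in short steps, Python scripts to look and compute and a tool call to move; the robot and the scene stay as the last step left them, time stands still between calls to the robot, and variables do not carry over. Pictures are saved under pics/ and viewed, at most 14 in all, crops included, and the job is handed in when it is done.

Besides the shell and the picture viewer there is one more tool, called after ">>>" by a JSON object that holds its "method" and its "body", one argument or row to a line. play_rows: Moves the arm, as the interface text tells. Its arguments: {"type":"object","properties":{"steps":{"type":"array"}},"required":["steps"]}

```bash
mkdir -p pics; python3 - <<'E'
from cell import *
import cv2,pickle
o=observe();print({k:o[k] for k in('time_s','ee_pos','eef_rot','grip_width')})
for n in('scene','side'):
    c=camera(n);pickle.dump(c,open(f'{n}0.pkl','wb'));cv2.imwrite(f'pics/{n}0.png',cv2.resize(c['frame'][:,:,::-1],(800,600),interpolation=cv2.INTER_CUBIC));print(c['fx'],c['cam_to_world'])
E
```

```text
{'time_s': 0.0, 'ee_pos': array([ 274.26656949, -560.87410698,  203.15300204]), 'eef_rot': array([ 0.70782454, -3.06018181, -0.00333499]), 'grip_width': 87.12145736750439}
455.5794834841124 [[-6.31635868e-01 -3.16376697e-01  7.07772503e-01 -4.74784642e+02]
 [-7.75071134e-01  2.78124583e-01 -5.67372412e-01  8.11481456e+02]
 [-1.73455226e-02 -9.06946802e-01 -4.20887907e-01  6.22067100e+02]
 [ 0.00000000e+00  0.00000000e+00  0.00000000e+00  1.00000000e+00]]
449.1634245617244 [[ 9.99667184e-01  2.35972783e-02 -1.04254650e-02  5.13407467e+02]
 [ 2.05686029e-02 -4.85133768e-01  8.74198009e-01 -1.08175657e+03]
 [ 1.55709486e-02 -8.74121499e-01 -4.85457671e-01  6.43552651e+02]
 [ 0.00000000e+00  0.00000000e+00  0.00000000e+00  1.00000000e+00]]
```

View pics/scene0.png

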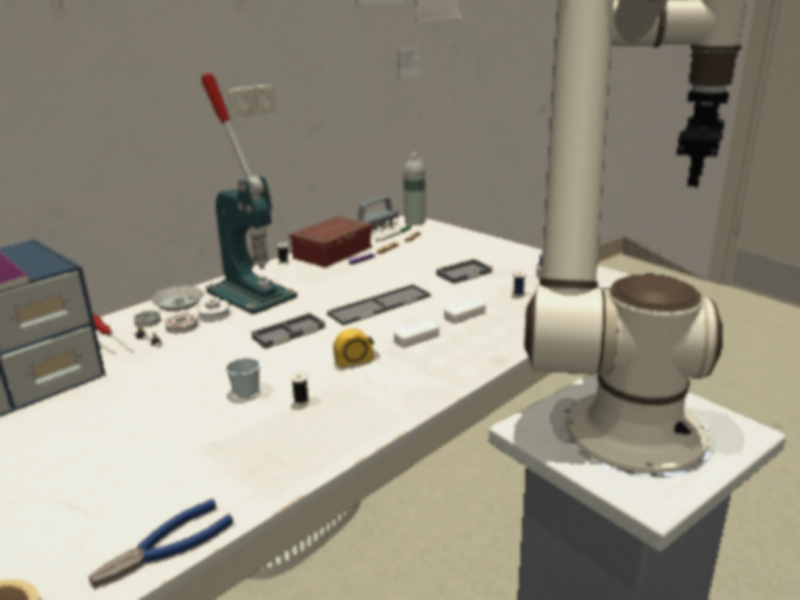

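View pics/side0.png

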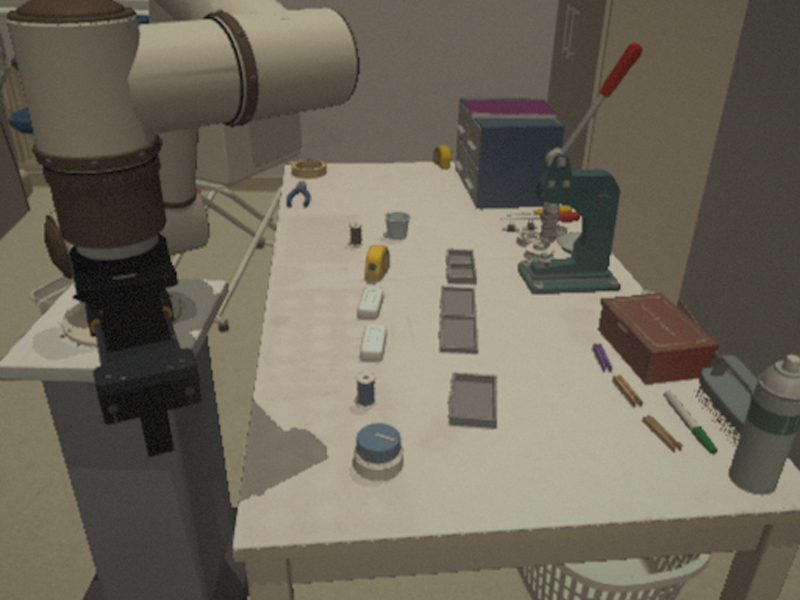

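Side view (800x600 px): timer (378,450), blue spool (366,388), soaps (373,342) and (371,300), measure (377,262), black spool (355,235) and cup (397,225). Trays: tape (473,400), soap (458,318), spool (460,265).

```bash
cat > h.py <<'E'
from cell import *
import numpy as np,cv2,pickle
from scipy.spatial.transform import Rotation as R
def px2w(c,uv,z):
    uv=np.atleast_2d(np.array(uv,float));d=np.c_[(uv[:,0]-c['cx'])/c['fx'],(uv[:,1]-c['cy'])/c['fy'],np.ones(len(uv))]@c['cam_to_world'][:3,:3].T
    o=c['cam_to_world'][:3,3];return o+d*((z-o[2])/d[:,2])[:,None]
def togo(x,y,z,yaw):
    """shift (cm) in the tool frame and z-turn (deg); yaw = world direction (deg) of finger closing line, nearest half turn"""
    o=observe();r=R.from_rotvec(o['eef_rot']).as_matrix();s=r.T@(np.array([x,y,z])-o['ee_pos'])/10
    cur=np.degrees(np.arctan2(r[1,1],r[0,1]));dy=(yaw-cur+90)%180-90
    print('t',round(o['time_s'],2),'shift',s.round(2),'turn z',round(-dy,1),'cur yaw',cur.round(1),'q6',o['qpos'][5].round(2),'z tool',r[:,2].round(3))
def snap(n,f):
    c=camera(n);pickle.dump(c,open(f+'.pkl','wb'));cv2.imwrite(f'pics/{f}.png',cv2.resize(c['frame'][:,:,::-1],(800,600),interpolation=cv2.INTER_CUBIC));return c
E
python3 - <<'E'
from h import *
c=pickle.load(open('side0.pkl','rb'))
P=dict(timer=(378,450,26),bspool=(366,388,24),soapA=(373,342,12),soapB=(371,300,12),measure=(377,262,30),kspool=(355,235,24),cup=(397,225,25),tape_tray=(473,400,8),soap_tray=(458,318,6),spool_tray=(460,265,8))
for k,(u,v,z) in P.items(): print(k,px2w(c,(u*.64,v*.64),z)[0].round(0))
for k,q,z in[('tape',[(455,375),(496,375),(450,420),(497,425)],16),('soap',[(441,287),(474,287),(440,347),(477,350)],11),('spool',[(447,250),(473,250),(446,280),(475,281)],16)]:print(k,px2w(c,np.array(q)*.64,z).round(0).tolist())
r=R.from_rotvec(observe()['eef_rot']).as_matrix();print(r.round(3))
w=camera('wrist')['cam_to_world'];print((r.T@(w[:3,3]-observe()['ee_pos'])).round(0),(r.T@w[:3,:3]).round(2))
togo(450,-100,250,90)
E
```

```text
timer [ 478. -369.   26.]
bspool [ 453. -229.   24.]
soapA [455. -81.  12.]
soapB [443.  65.  12.]
measure [448. 192.  30.]
kspool [392. 338.  24.]
cup [483. 398.  25.]
tape_tray [ 613. -231.    8.]
soap_tray [603.  16.   6.]
spool_tray [618. 232.   8.]
tape [[588.0, -178.0, 16.0], [652.0, -175.0, 16.0], [576.0, -290.0, 16.0], [642.0, -298.0, 16.0]]
soap [[576.0, 126.0, 11.0], [640.0, 129.0, 11.0], [568.0, -90.0, 11.0], [629.0, -97.0, 11.0]]
spool [[593.0, 288.0, 16.0], [649.0, 291.0, 16.0], [586.0, 147.0, 16.0], [642.0, 145.0, 16.0]]
[[-0.898 -0.439 -0.001]
 [-0.439  0.898  0.002]
 [ 0.     0.002 -1.   ]]
[  79.    0. -181.] [[-0.   -0.96 -0.29]
 [ 1.   -0.   -0.  ]
 [ 0.   -0.29  0.96]]
t 0.15 shift [-36.03  33.71  -4.61] turn z 26.0 cur yaw 116.0 q6 -0.26 z tool [-0.001  0.001 -1.   ]
```

```bash
python3 -c "
from h import *
togo(530,-240,350,180)"
```

```text
t 0.15 shift [-37.07  17.64 -14.63] turn z -64.0 cur yaw 116.0 q6 -0.26 z tool [-0.001  0.001 -1.   ]
```

>>> {"method": "play_rows", "body": {
  "steps": [
    [[-37.1,17.6,-14.6],[0,0,-64],100],
    [[-37.1,17.6,-14.6],[0,0,-64],100],
    [[-37.1,17.6,-14.6],[0,0,-64],100],
    [[-37.1,17.6,-14.6],[0,0,-64],100],
    [[-37.1,17.6,-14.6],[0,0,-64],100],
    [[-37.1,17.6,-14.6],[0,0,-64],100],
    [[-37.1,17.6,-14.6],[0,0,-64],100],
    [[-37.1,17.6,-14.6],[0,0,-64],100],
    [[-37.1,17.6,-14.6],[0,0,-64],100],
    [[-37.1,17.6,-14.6],[0,0,-64],100],
    [[-37.1,17.6,-14.6],[0,0,-64],100],
    [[-37.1,17.6,-14.6],[0,0,-64],100],
    [[-37.1,17.6,-14.6],[0,0,-64],100]
  ]
}}

```text
time_s: 1.45
ee_pos: [529.6, -241.3, 349.7]
eef_rot: [2.22, -2.222, -0.002]
wrist_force: [0.5, -0.4, -0.1]
grip_width: 87.0
grasp_force: 0.0
```

```bash
python3 -c "
from h import *
c=snap('wrist','w1');print(c['fx'],c['cam_to_world'].round(2));togo(530,120,350,180);print(observe()['ee_pos'])"
```

```text
321.59326881501806 [[-1.0000e+00  0.0000e+00 -0.0000e+00  5.2889e+02]
 [ 0.0000e+00  9.6000e-01  2.9000e-01 -3.2002e+02]
 [ 0.0000e+00  2.9000e-01 -9.6000e-01  5.3106e+02]
 [ 0.0000e+00  0.0000e+00  0.0000e+00  1.0000e+00]]
t 1.5 shift [-3.613e+01 -1.000e-02 -1.000e-02] turn z -0.0 cur yaw 180.0 q6 0.15 z tool [-0.001  0.    -1.   ]
[ 529.66482691 -241.29134448  349.83705084]
```

View pics/w1.png

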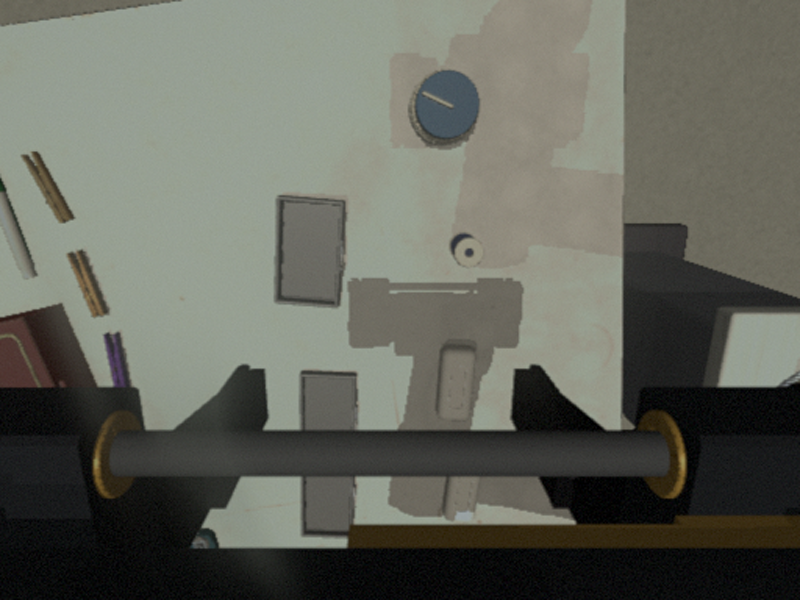

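Wrist view 1: timer (447,105), blue spool top (469,252), tape tray corners about (279,197),(345,201),(340,305),(275,302), soap A (457,380), soap tray (329,452).

>>> {"method": "play_rows", "body": {
  "steps": [
    [[-51,0,0],[0,0,0],100],
    [[-51,0,0],[0,0,0],100],
    [[-51,0,0],[0,0,0],100],
    [[-51,0,0],[0,0,0],100],
    [[-51,0,0],[0,0,0],100],
    [[-51,0,0],[0,0,0],100],
    [[-51,0,0],[0,0,0],100],
    [[-51,0,0],[0,0,0],100],
    [[-51,0,0],[0,0,0],100],
    [[-51,0,0],[0,0,0],100],
    [[-51,0,0],[0,0,0],100],
    [[-51,0,0],[0,0,0],100],
    [[-51,0,0],[0,0,0],100]
  ]
}}

```text
time_s: 2.8
ee_pos: [530.2, 268.3, 350.3]
eef_rot: [2.221, -2.221, 0.001]
wrist_force: [0.2, -0.5, -0.6]
grip_width: 87.1
grasp_force: 0.0
```

```bash
python3 -c "
from h import *
c=snap('wrist','w2');print(observe()['ee_pos'],observe()['time_s'])"
```

```text
[530.25034004 267.93166082 350.5873397 ] 2.85
```

View pics/w2.png

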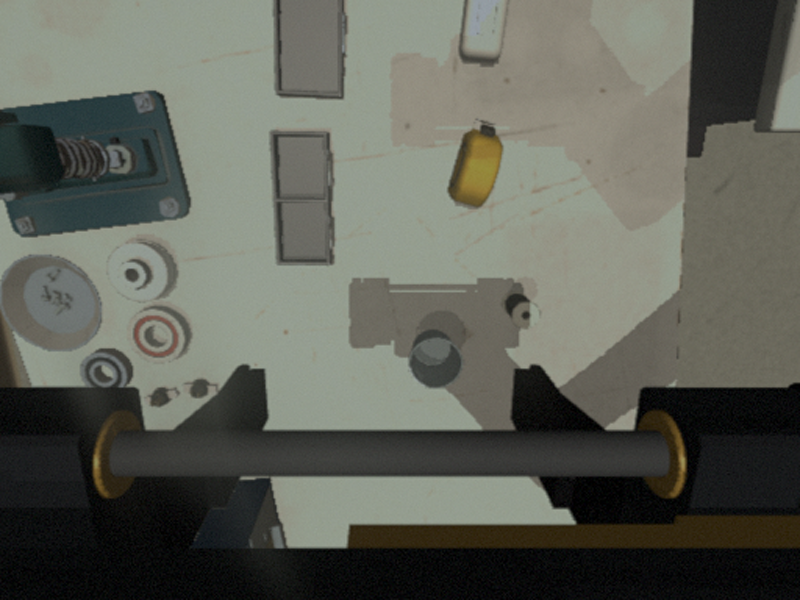

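Wrist view 2: cup (435,360), black spool top (523,315), measure (476,165) tilted, soap B near end (485,60), spool tray corners (272,131),(329,131),(333,264),(277,262), soap tray's far end (275,97)-(343,97). The press stands to the left of the spool tray.

```bash
python3 - <<'E'
from h import *
a,b=[pickle.load(open(f+'.pkl','rb')) for f in('w1','w2')]
f=lambda n,c,q,z:print(n,px2w(c,np.array(q)*.64,z)[:,:2].round(0).tolist())
f('timer',a,[(447,105)],52);f('bsp',a,[(469,252)],48)
f('tapetray',a,[(279,197),(345,201),(340,305),(275,302)],16)
f('soapA',a,[(442,345),(475,345),(438,417),(470,418)],24)
f('soaptray a',a,[(303,373),(356,373),(302,534),(354,535)],11)
f('soaptray b',b,[(275,97),(343,98)],11)
f('soapB',b,[(463,57),(500,60)],20)
f('spooltray',b,[(272,131),(329,131),(333,264),(277,262)],16)
f('press',b,[(160,92),(188,210)],10)
f('measure ends',b,[(490,128),(463,206)],40);f('measure top',b,[(462,165),(500,165),(476,166)],55)
f('ksp',b,[(523,315)],48);f('cup',b,[(435,372)],0);f('cuptop',b,[(435,345)],49)
togo(448,192,200,180)
E
```

```text
timer [[477.0, -368.0]]
bsp [[451.0, -236.0]]
tapetray [[638.0, -286.0], [572.0, -282.0], [581.0, -174.0], [650.0, -177.0]]
soapA [[471.0, -131.0], [436.0, -131.0], [473.0, -45.0], [437.0, -43.0]]
soaptray a [[625.0, -93.0], [565.0, -93.0], [637.0, 124.0], [572.0, 126.0]]
soaptray b [[638.0, 130.0], [573.0, 131.0]]
soapB [[461.0, 97.0], [426.0, 99.0]]
spooltray [[642.0, 161.0], [587.0, 161.0], [587.0, 292.0], [646.0, 289.0]]
press [[749.0, 125.0], [734.0, 237.0]]
measure ends [[436.0, 160.0], [458.0, 230.0]]
measure top [[463.0, 192.0], [428.0, 193.0], [450.0, 193.0]]
ksp [[394.0, 338.0]]
cup [[477.0, 420.0]]
cuptop [[482.0, 369.0]]
t 2.85 shift [ 7.6   8.22 15.06] turn z -0.0 cur yaw 180.0 q6 -0.74 z tool [ 0. -0. -1.]
```

```bash
python3 - <<'E'
from h import *
b=pickle.load(open('w2.pkl','rb'))['frame'][70:215,270:352][:,:,::-1]
a=pickle.load(open('w1.pkl','rb'))['frame'][205:340,180:330][:,:,::-1]
c=np.hstack([cv2.resize(b,(330,580),interpolation=2),cv2.resize(a,(450,580),interpolation=2)]);cv2.imwrite('pics/c1.png',c)
E
```

```text
(no output)
```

View pics/c1.png

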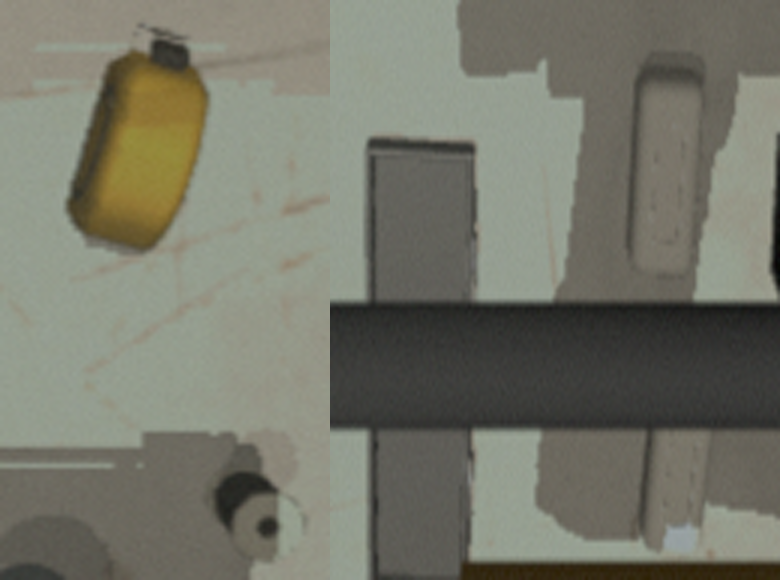

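The crop shows the measure with its long axis about 17° off the y axis, and soap A about 4° off. Measure first.

>>> {"method": "play_rows", "body": {
  "steps": [
    [[7.5,8.2,22],[0,0,17],100],
    [[7.5,8.2,22],[0,0,17],100],
    [[7.5,8.2,22],[0,0,17],100],
    [[7.5,8.2,22],[0,0,17],100],
    [[7.5,8.2,22],[0,0,17],100],
    [[7.5,8.2,22],[0,0,17],100],
    [[7.5,8.2,22],[0,0,17],100],
    [[7.5,8.2,25],[0,0,17],100],
    [[7.5,8.2,28],[0,0,17],100],
    [[7.5,8.2,30],[0,0,17],100],
    [[7.5,8.2,31.6],[0,0,17],100],
    [[7.5,8.2,31.6],[0,0,17],100],
    [[7.5,8.2,31.6],[0,0,17],0],
    [[7.5,8.2,31.6],[0,0,17],0],
    [[7.5,8.2,31.6],[0,0,17],0],
    [[7.5,8.2,31.6],[0,0,17],0],
    [[7.5,8.2,31.6],[0,0,17],0],
    [[7.5,8.2,31.6],[0,0,17],0],
    [[7.5,8.2,31.6],[0,0,17],0],
    [[7.5,8.2,31.6],[0,0,17],0]
  ]
}}

```text
time_s: 4.85
ee_pos: [448.1, 194.6, 34.2]
eef_rot: [1.87, -2.524, -0.0]
wrist_force: [-0.0, 0.6, 0.6]
grip_width: 32.2
grasp_force: 29.9
```

```bash
python3 -c "
from h import *
togo(610,-230,140,174.5)"
```

```text
t 4.85 shift [ 35.9  -27.86 -10.58] turn z -11.4 cur yaw 163.1 q6 -1.04 z tool [-0.  0. -1.]
```

>>> {"method": "play_rows", "body": {
  "steps": [
    [[0,0,-4],[0,0,0],0],
    [[0,0,-8],[0,0,0],0],
    [[0,0,-11],[0,0,0],0],
    [[0,0,-11],[0,0,0],0]
  ]
}}

```text
time_s: 5.25
ee_pos: [450.5, 196.3, 148.4]
eef_rot: [-1.865, 2.516, -0.0]
wrist_force: [0.7, 0.4, -1.6]
grip_width: 31.8
grasp_force: 29.8
```

```bash
python3 -c "
from h import *
c=snap('wrist','w3');togo(610,-230,145,174.5)"
```

```text
t 5.3 shift [ 3.598e+01 -2.783e+01 -1.000e-02] turn z -11.5 cur yaw 163.0 q6 -1.04 z tool [ 0.003  0.003 -1.   ]
```

View pics/w3.png

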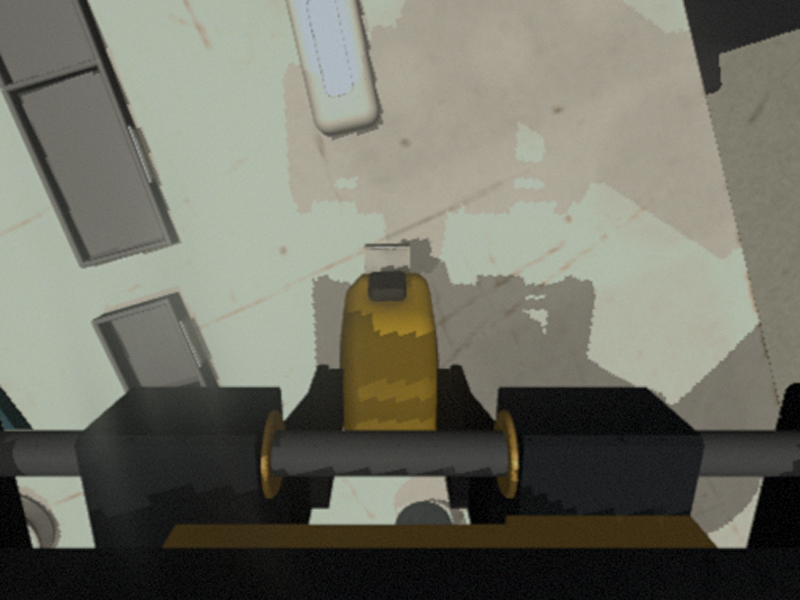

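>>> {"method": "play_rows", "body": {
  "steps": [
    [[36,-27.8,0],[0,0,-11.5],0],
    [[36,-27.8,0],[0,0,-11.5],0],
    [[36,-27.8,0],[0,0,-11.5],0],
    [[36,-27.8,0],[0,0,-11.5],0],
    [[36,-27.8,0],[0,0,-11.5],0],
    [[36,-27.8,0],[0,0,-11.5],0],
    [[36,-27.8,0],[0,0,-11.5],0],
    [[36,-27.8,0],[0,0,-11.5],0],
    [[36,-27.8,0],[0,0,-11.5],0],
    [[36,-27.8,0],[0,0,-11.5],0],
    [[36,-27.8,0],[0,0,-11.5],0],
    [[36,-27.8,0],[0,0,-11.5],0],
    [[36,-27.8,0],[0,0,-11.5],0],
    [[36,-27.8,3],[0,0,-11.5],0],
    [[36,-27.8,5],[0,0,-11.5],0],
    [[36,-27.8,7],[0,0,-11.5],0],
    [[36,-27.8,7],[0,0,-11.5],0]
  ]
}}

```text
time_s: 7.0
ee_pos: [606.5, -228.6, 71.3]
eef_rot: [2.112, -2.32, -0.01]
wrist_force: [-1.3, 0.1, -2.6]
grip_width: 32.0
grasp_force: 29.8
```

```bash
python3 -c "
from h import *
c=snap('wrist','w4');togo(610,-230,37.5,174.5)"
```

```text
t 7.05 shift [ 0.05 -0.21  3.58] turn z 0.2 cur yaw 174.7 q6 0.02 z tool [-0.003  0.001 -1.   ]
```

View pics/w4.png

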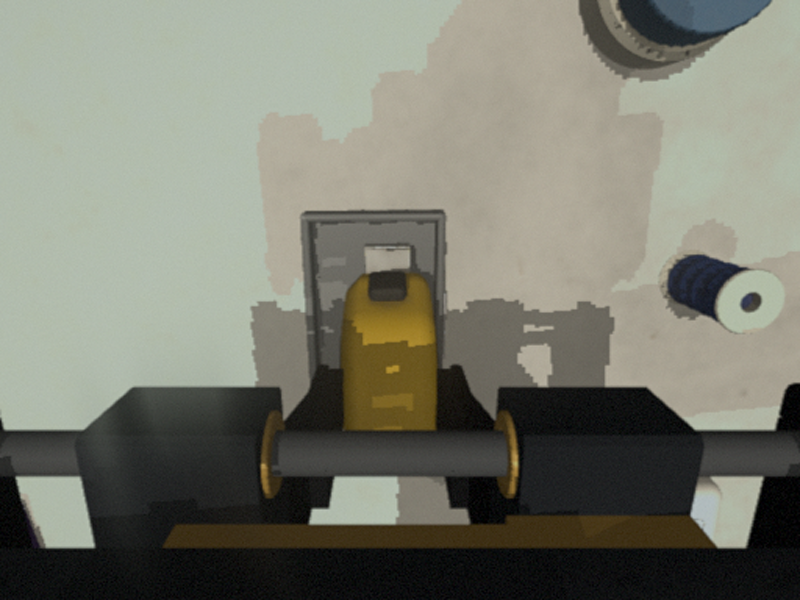

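```bash
python3 -c "
from h import *
c=pickle.load(open('w4.pkl','rb'))
print(px2w(c,np.array([(302,212),(445,212),(312,365),(440,365)])*.64,16).round(0));print(px2w(c,np.array([(390,300),(365,250),(410,250)])*.64,60).round(0),px2w(c,np.array([(365,250),(410,250)])*.64,37).round(0),observe()['ee_pos'])
print(px2w(c,np.array([(752,301)])*.64,48))"
```

```text
[[ 640. -288.   16.]
 [ 574. -282.   16.]
 [ 646. -212.   16.]
 [ 581. -206.   16.]]
[[ 603. -254.   60.]
 [ 610. -275.   60.]
 [ 593. -274.   60.]] [[ 612. -271.   37.]
 [ 592. -270.   37.]] [ 608.0448213  -229.31253499   73.31932972]
[[ 450.0134159  -235.93637866   48.        ]]
```

>>> {"method": "play_rows", "body": {
  "steps": [
    [[0,-0.3,1.5],[0,0,0],0],
    [[0,-0.3,2.8],[0,0,0],0],
    [[0,-0.3,3.5],[0,0,0],0],
    [[0,-0.3,3.5],[0,0,0],0],
    [[0,-0.3,3.5],[0,0,0],0],
    [[0,-0.3,3.5],[0,0,0],80],
    [[0,-0.3,3.5],[0,0,0],80],
    [[0,-0.3,3.5],[0,0,0],80],
    [[0,-0.3,3.5],[0,0,0],80],
    [[0,-0.3,3.5],[0,0,0],80],
    [[0,-0.3,1],[0,0,0],80],
    [[0,-0.3,-2],[0,0,0],80],
    [[0,-0.3,-6],[0,0,0],80],
    [[0,-0.3,-10],[0,0,0],100],
    [[0,-0.3,-10],[0,0,0],100]
  ]
}}

```text
time_s: 8.55
ee_pos: [615.9, -232.4, 182.0]
eef_rot: [-2.11, 2.318, -0.019]
wrist_force: [0.8, 0.6, 0.9]
grip_width: 78.6
grasp_force: 0.0
```

```bash
python3 -c "
from h import *
print(observe()['ee_pos']);togo(455,-87,110,176)"
```

```text
[ 615.91669409 -232.40851349  182.04877438]
t 8.55 shift [-12.99  17.48   6.92] turn z -1.4 cur yaw 174.6 q6 0.02 z tool [ 0.014 -0.004 -1.   ]
```

>>> {"method": "play_rows", "body": {
  "steps": [
    [[-13,17.4,3],[0,0,-1.4],100],
    [[-13,17.4,6],[0,0,-1.4],100],
    [[-13,17.4,6],[0,0,-1.4],100],
    [[-13,17.4,6],[0,0,-1.4],100],
    [[-13,17.4,6],[0,0,-1.4],100],
    [[-13,17.4,6],[0,0,-1.4],100],
    [[-13,17.4,6],[0,0,-1.4],100],
    [[-13,17.4,6],[0,0,-1.4],100],
    [[-13,17.4,6],[0,0,-1.4],100]
  ]
}}

```text
time_s: 9.45
ee_pos: [452.4, -85.6, 114.5]
eef_rot: [-2.14, 2.299, -0.001]
wrist_force: [-0.4, -0.8, -0.4]
grip_width: 86.9
grasp_force: 0.0
```

```bash
python3 -c "
from h import *
c=snap('wrist','w5');togo(455,-87,24,176);print(observe()['ee_pos'])"
```

```text
t 9.5 shift [ 0.11 -0.29  9.03] turn z -0.1 cur yaw 175.9 q6 -0.24 z tool [ 0.001  0.    -1.   ]
[452.11527962 -85.65890364 114.34562608]
```

View pics/w5.png

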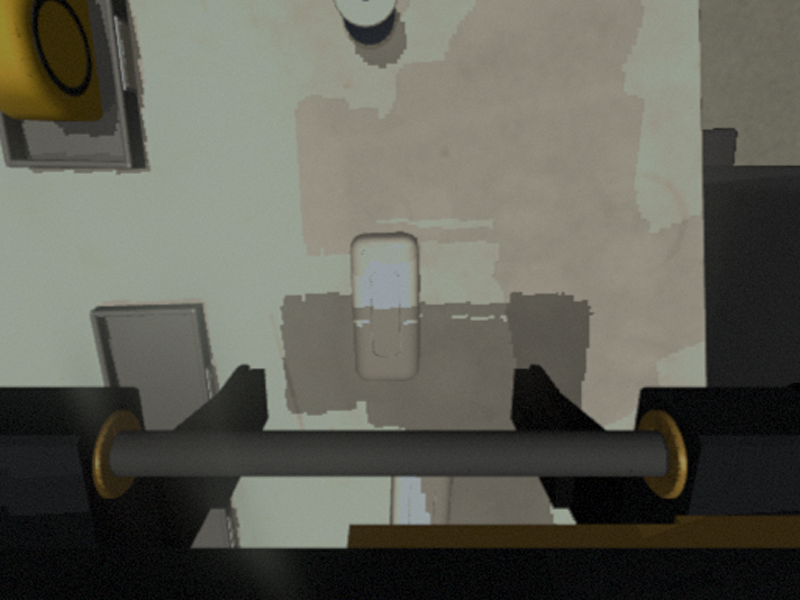

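Measure stands in the tape tray. Soap A is at (352..418, 234)-(357..419, 378), almost parallel to the fingers.

```bash
python3 -c "
from h import *
c=pickle.load(open('w5.pkl','rb'))
print(px2w(c,np.array([(352,236),(418,236),(357,378),(419,378)])*.64,18).round(0))
print(px2w(c,np.array([(92,309),(204,304),(218,388)])*.64,11).round(0))"
```

```text
[[ 469. -126.   18.]
 [ 433. -124.   18.]
 [ 474.  -41.   18.]
 [ 437.  -39.   18.]]
[[627. -94.  11.]
 [560. -92.  11.]
 [561. -38.  11.]]
```

>>> {"method": "play_rows", "body": {
  "steps": [
    [[-0.3,-0.1,4],[0,0,-1],100],
    [[-0.3,-0.1,7],[0,0,-1],100],
    [[-0.3,-0.1,9],[0,0,-1],100],
    [[-0.3,-0.1,9],[0,0,-1],100],
    [[-0.3,-0.1,9],[0,0,-1],0],
    [[-0.3,-0.1,9],[0,0,-1],0],
    [[-0.3,-0.1,9],[0,0,-1],0],
    [[-0.3,-0.1,9],[0,0,-1],0],
    [[-0.3,-0.1,9],[0,0,-1],0],
    [[-0.3,-0.1,9],[0,0,-1],0],
    [[-0.3,-0.1,9],[0,0,-1],0],
    [[-0.3,-0.1,6],[0,0,-1],0],
    [[-0.3,-0.1,3],[0,0,-1],0],
    [[-3,-7,3],[0,0,-1],0],
    [[-5.8,-14.2,3],[0,0,-1],0],
    [[-5.8,-14.2,3],[0,0,-1],0],
    [[-5.8,-14.2,3],[0,0,-1],0],
    [[-5.8,-14.2,3],[0,0,-1],0]
  ]
}}

```text
time_s: 11.3
ee_pos: [596.9, -37.0, 83.0]
eef_rot: [2.161, -2.278, -0.002]
wrist_force: [-0.9, 0.0, 0.4]
grip_width: 0.4
grasp_force: 0.0
```

```bash
python3 -c "
from h import *
c=snap('wrist','w6');togo(598,-37,27.5,177.4);print(observe()['ee_pos'])"
```

```text
t 11.35 shift [-0.05 -0.23  5.58] turn z -0.5 cur yaw 176.9 q6 -0.26 z tool [-0.003 -0.    -1.   ]
[595.82771197 -37.40644368  83.28345761]
```

View pics/w6.png

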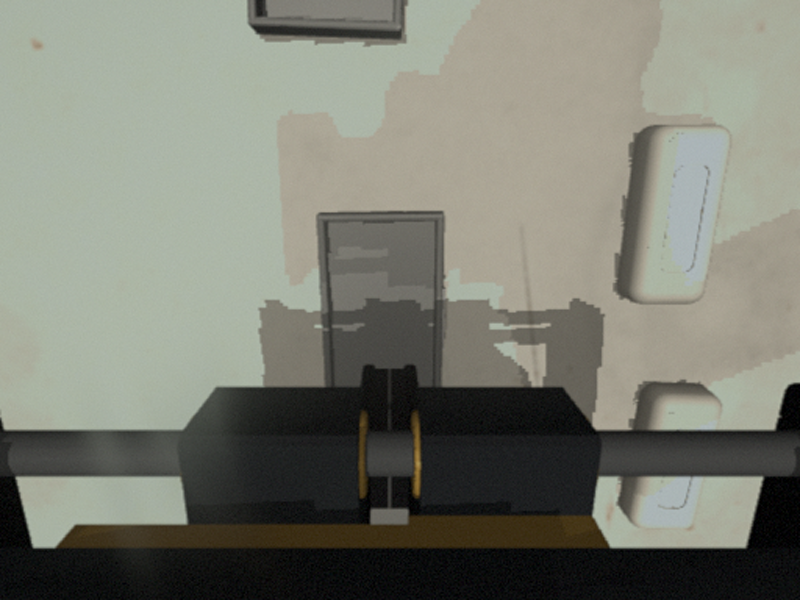

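The fingers shut empty; soap A now lies at about (627..728, 127)-(620..705, 302), so I need a lower grip.

```bash
python3 -c "
from h import *
c=pickle.load(open('w6.pkl','rb'))
q=px2w(c,np.array([(648,128),(729,128),(626,300),(706,300)])*.64,20);print(q.round(0),q.mean(0))
q=px2w(c,np.array([(320,214),(443,212),(330,385),(438,385)])*.64,11);print(q.round(0))
togo(453,-82,80,180-3)"
```

```text
[[ 472. -124.   20.]
 [ 435. -122.   20.]
 [ 476.  -42.   20.]
 [ 435.  -40.   20.]] [454.75612398 -82.08636807  20.        ]
[[627. -93.  11.]
 [566. -90.  11.]
 [630.   0.  11.]
 [571.   4.  11.]]
t 11.35 shift [ 5.21 14.02  0.37] turn z -0.1 cur yaw 176.9 q6 -0.26 z tool [-0.003 -0.    -1.   ]
```

>>> {"method": "play_rows", "body": {
  "steps": [
    [[5.2,14.1,0],[0,0,0],100],
    [[5.2,14.1,0],[0,0,0],100],
    [[5.2,14.1,0],[0,0,0],100],
    [[5.2,14.1,0],[0,0,0],100],
    [[5.2,14.1,0],[0,0,0],100],
    [[5.2,14.1,0],[0,0,0],100],
    [[5.2,14.1,3],[0,0,0],100],
    [[5.2,14.1,5],[0,0,0],100],
    [[5.2,14.1,6.6],[0,0,0],100],
    [[5.2,14.1,6.6],[0,0,0],100],
    [[5.2,14.1,6.6],[0,0,0],100],
    [[5.2,14.1,6.6],[0,0,0],0],
    [[5.2,14.1,6.6],[0,0,0],0],
    [[5.2,14.1,6.6],[0,0,0],0],
    [[5.2,14.1,6.6],[0,0,0],0],
    [[5.2,14.1,6.6],[0,0,0],0],
    [[5.2,14.1,6.6],[0,0,0],0],
    [[5.2,14.1,6.6],[0,0,0],0],
    [[5.2,14.1,6.6],[0,0,0],0]
  ]
}}

```text
time_s: 13.25
ee_pos: [453.4, -81.8, 18.2]
eef_rot: [2.162, -2.279, -0.0]
wrist_force: [0.3, 0.8, -0.0]
grip_width: 31.0
grasp_force: 0.0
```

>>> {"method": "play_rows", "body": {
  "steps": [
    [[0,0,0],[0,0,0],0],
    [[0,0,0],[0,0,0],0]
  ]
}}

```text
time_s: 13.45
ee_pos: [453.4, -81.8, 18.2]
eef_rot: [2.162, -2.28, -0.0]
wrist_force: [0.4, 0.1, 0.5]
grip_width: 15.0
grasp_force: 0.0
```

```bash
python3 -c "
from h import *
c=camera('side');d=camera('wrist');pickle.dump(c,open('s7.pkl','wb'))
a=cv2.resize(c['frame'][150:270,170:290],(400,400),interpolation=2);b=cv2.resize(d['frame'],(400,300));b=np.vstack([b,b[:100]*0])
cv2.imwrite('pics/c7.png',np.hstack([a,b])[:,:,::-1])"
```

```text
(no output)
```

View pics/c7.png

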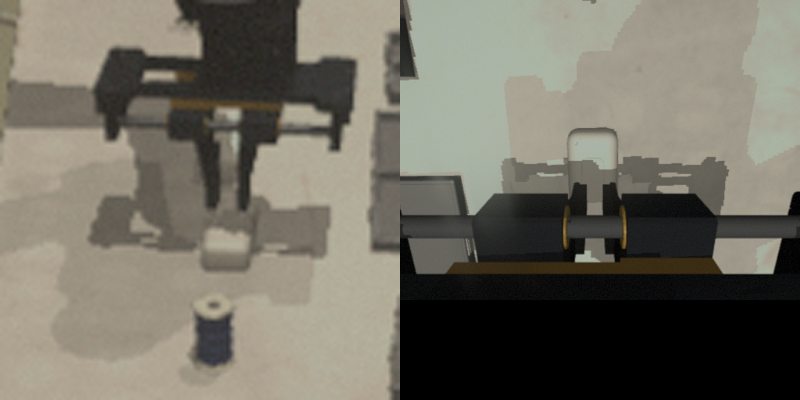

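```bash
python3 -c "
from h import *
c=pickle.load(open('s7.pkl','rb'));M=np.linalg.inv(c['cam_to_world'])
for p in [(453,-82,4),(453,-82,18),(453,-82,26),(453,-82,32),(453,-82,44),(453,-125,12)]:
    q=M[:3]@np.array([*p,1]);u=q[0]/q[2]*c['fx']+c['cx'],q[1]/q[2]*c['fy']+c['cy'];print(p,[round((u[0]-170)/.3),round((u[1]-150)/.3)])"
```

```text
(453, -82, 4) [227, 239]
(453, -82, 18) [226, 224]
(453, -82, 26) [226, 215]
(453, -82, 32) [226, 208]
(453, -82, 44) [226, 195]
(453, -125, 12) [223, 260]
```

The fingertips stand above the soap: pixel row 208 in the side crop is z≈30, with the TCP reading 18. So the tips sit well behind where the spec puts them. I'll open and go lower.

>>> {"method": "play_rows", "body": {
  "steps": [
    [[0,0,0],[0,0,0],100],
    [[0,0,0],[0,0,0],100],
    [[0,0,0],[0,0,0],100],
    [[0,0,0],[0,0,0],100],
    [[0,0,0],[0,0,0],100],
    [[0,0,0],[0,0,0],100],
    [[0,0,0],[0,0,0],100],
    [[0,0,0.6],[0,0,0],100],
    [[0,0,1.2],[0,0,0],100],
    [[0,0,1.7],[0,0,0],100],
    [[0,0,1.7],[0,0,0],100],
    [[0,0,1.7],[0,0,0],0],
    [[0,0,1.7],[0,0,0],0],
    [[0,0,1.7],[0,0,0],0],
    [[0,0,1.7],[0,0,0],0],
    [[0,0,1.7],[0,0,0],0],
    [[0,0,1.7],[0,0,0],0],
    [[0,0,1.7],[0,0,0],0],
    [[0,0,1.7],[0,0,0],0],
    [[0,0,1.7],[0,0,0],0]
  ]
}}

```text
time_s: 15.55
ee_pos: [453.6, -81.8, 1.3]
eef_rot: [-2.162, 2.279, -0.0]
wrist_force: [-0.0, -0.1, 0.5]
grip_width: 38.5
grasp_force: 30.0
```

```bash
python3 -c "
from h import *
c=camera('side');d=camera('wrist')
a=cv2.resize(c['frame'][150:250,180:280],(400,400),interpolation=2);b=cv2.resize(d['frame'],(400,300));b=np.vstack([b,b[:100]*0])
cv2.imwrite('pics/c8.png',np.hstack([a,b])[:,:,::-1])"
```

```text
(no output)
```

View pics/c8.png

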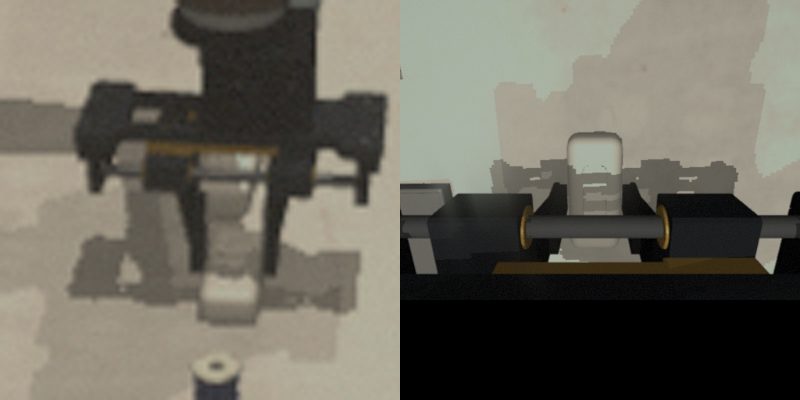

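Now it is gripped, 38.5 mm at 30 N. The fingertips are really about 13 mm behind the TCP. Lift and carry to above the -y soap bay.

>>> {"method": "play_rows", "body": {
  "steps": [
    [[0,0,-1.5],[0,0,0],0],
    [[0,0,-3.5],[0,0,0],0],
    [[0,0,-6],[0,0,0],0],
    [[-2.6,-7,-6],[0,0,0],0],
    [[-5.3,-14.3,-6],[0,0,0],0],
    [[-5.3,-14.3,-6],[0,0,0],0],
    [[-5.3,-14.3,-6],[0,0,0],0],
    [[-5.3,-14.3,-6],[0,0,0],0],
    [[-5.3,-14.3,-6],[0,0,0],0]
  ]
}}

```text
time_s: 16.55
ee_pos: [597.1, -36.8, 60.3]
eef_rot: [2.159, -2.279, -0.003]
wrist_force: [-0.5, -0.8, -1.4]
grip_width: 38.7
grasp_force: 30.0
```

```bash
python3 -c "
from h import *
c=snap('wrist','w9');togo(599,-36,4.5,177.3)"
```

```text
t 16.6 shift [-0.1  -0.19  5.62] turn z -0.4 cur yaw 176.9 q6 -0.26 z tool [-0.002 -0.    -1.   ]
```

View pics/w9.png

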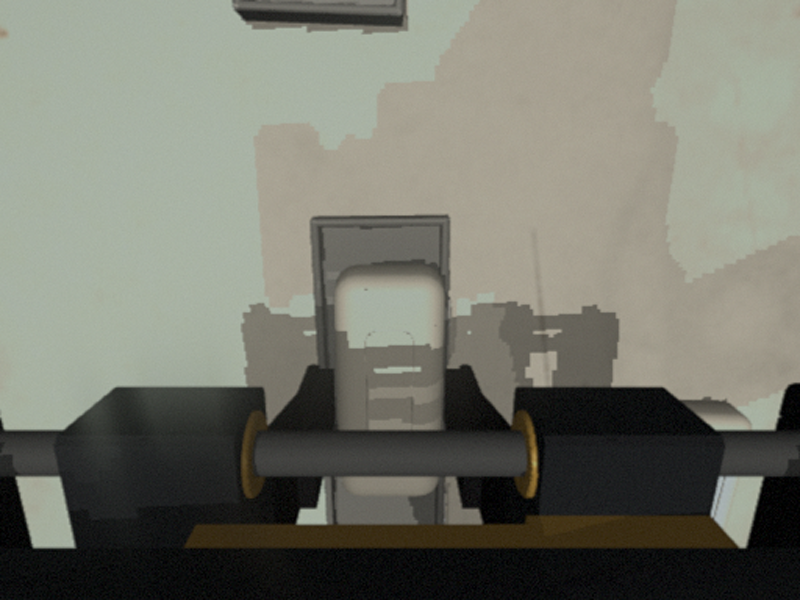

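```bash
python3 -c "
from h import *
c=pickle.load(open('w9.pkl','rb'))
print(px2w(c,np.array([(312,218),(449,216),(320,365),(446,365)])*.64,11).round(0))
print(px2w(c,np.array([(335,285),(445,285),(390,264)])*.64,70).round(0),px2w(c,np.array([(390,493)])*.64,75).round(0),observe()['ee_pos'])"
```

```text
[[628. -93.  11.]
 [566. -90.  11.]
 [631. -21.  11.]
 [569. -18.  11.]]
[[613. -75.  70.]
 [575. -73.  70.]
 [594. -81.  70.]] [[598.   8.  75.]] [597.18238216 -36.89977937  60.73045616]
```

>>> {"method": "play_rows", "body": {
  "steps": [
    [[-0.1,-0.3,2],[0,0,0],0],
    [[-0.1,-0.3,4],[0,0,0],0],
    [[-0.1,-0.3,5.2],[0,0,0],0],
    [[-0.1,-0.3,5.6],[0,0,0],0],
    [[-0.1,-0.3,5.6],[0,0,0],0],
    [[-0.1,-0.3,5.6],[0,0,0],0],
    [[-0.1,-0.3,5.6],[0,0,0],90],
    [[-0.1,-0.3,5.6],[0,0,0],90],
    [[-0.1,-0.3,5.6],[0,0,0],90],
    [[-0.1,-0.3,5.6],[0,0,0],90],
    [[-0.1,-0.3,5.6],[0,0,0],90],
    [[-0.1,-0.3,3],[0,0,0],100],
    [[-0.1,-0.3,0],[0,0,0],100],
    [[-0.1,-0.3,-3],[0,0,0],100],
    [[-0.1,-0.3,-3],[0,0,0],100]
  ]
}}

```text
time_s: 18.1
ee_pos: [605.5, -35.3, 96.2]
eef_rot: [-2.158, 2.273, -0.01]
wrist_force: [0.7, 0.4, 0.9]
grip_width: 86.2
grasp_force: 0.0
```

```bash
python3 - <<'E'
from h import *
togo(444,56,80,177)
# soap B ends: w3 (near end in far view) and w6
c=pickle.load(open('w3.pkl','rb'));print(px2w(c,np.array([(316,118),(380,112),(345,135),(291,0),(355,0)])*.64,18).round(0))
c=pickle.load(open('w6.pkl','rb'));print(px2w(c,np.array([(640,392),(720,392),(660,384),(620,512),(695,512),(660,527)])*.64,18).round(0))
E
```

```text
t 18.1 shift [-8.28 16.62  1.47] turn z 0.0 cur yaw 177.0 q6 -0.26 z tool [ 0.01   0.001 -1.   ]
[[461.  86.  18.]
 [425.  94.  18.]
 [448. 100.  18.]
 [454.  25.  18.]
 [421.  36.  18.]]
[[463.  10.  18.]
 [420.  13.  18.]
 [453.   6.  18.]
 [468.  87.  18.]
 [424.  89.  18.]
 [444.  98.  18.]]
```

>>> {"method": "play_rows", "body": {
  "steps": [
    [[-8.1,16,0],[0,0,1.5],100],
    [[-8.1,16,0],[0,0,1.5],100],
    [[-8.1,16,0],[0,0,1.5],100],
    [[-8.1,16,0],[0,0,1.5],100],
    [[-8.1,16,1],[0,0,1.5],100],
    [[-8.1,16,1],[0,0,1.5],100],
    [[-8.1,16,1],[0,0,1.5],100],
    [[-8.1,16,1],[0,0,1.5],100]
  ]
}}

```text
time_s: 18.9
ee_pos: [447.6, 53.5, 81.1]
eef_rot: [-2.13, 2.309, -0.0]
wrist_force: [0.1, 0.2, 0.2]
grip_width: 86.7
grasp_force: 0.0
```

```bash
python3 -c "
from h import *
c=snap('wrist','w10');togo(444,53,0.5,175.5);print(observe()['ee_pos'])"
```

```text
t 18.95 shift [0.07 0.34 8.06] turn z -0.1 cur yaw 175.4 q6 -0.56 z tool [ 0. -0. -1.]
[447.46883003  53.47585489  81.13265117]
```

View pics/w10.png

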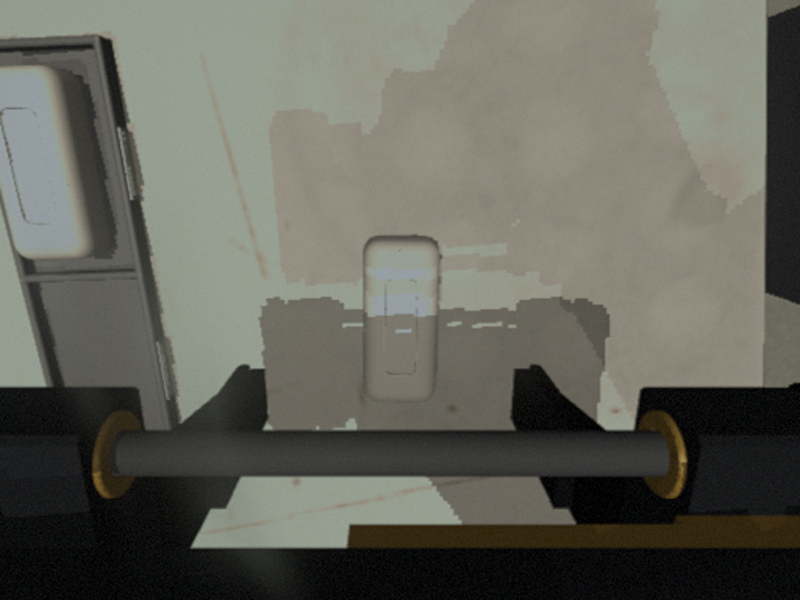

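Soap A lies flat in its bay. Soap B is at (364..440,237)-(366..435,401), parallel to the fingers.

```bash
python3 -c "
from h import *
c=pickle.load(open('w10.pkl','rb'))
print(px2w(c,np.array([(364,260),(440,260),(366,385),(436,385),(402,237),(402,401)])*.64,16).round(0))
print(px2w(c,np.array([(24,276),(137,272),(102,38),(180,425)])*.64,11).round(0))"
```

```text
[[457.  21.  16.]
 [419.  24.  16.]
 [462.  88.  16.]
 [425.  91.  16.]
 [437.  11.  16.]
 [443.  99.  16.]]
[[631.  16.  11.]
 [573.  18.  11.]
 [565. -88.  11.]
 [568. 106.  11.]]
```

>>> {"method": "play_rows", "body": {
  "steps": [
    [[-0.1,0.6,3],[0,0,0],100],
    [[-0.1,0.6,5.5],[0,0,0],100],
    [[-0.1,0.6,7.2],[0,0,0],100],
    [[-0.1,0.6,8],[0,0,0],100],
    [[-0.1,0.6,8],[0,0,0],100],
    [[-0.1,0.6,8],[0,0,0],0],
    [[-0.1,0.6,8],[0,0,0],0],
    [[-0.1,0.6,8],[0,0,0],0],
    [[-0.1,0.6,8],[0,0,0],0],
    [[-0.1,0.6,8],[0,0,0],0],
    [[-0.1,0.6,8],[0,0,0],0],
    [[-0.1,0.6,8],[0,0,0],0],
    [[-0.1,0.6,8],[0,0,0],0],
    [[-0.1,0.6,8],[0,0,0],0]
  ]
}}

```text
time_s: 20.35
ee_pos: [440.9, 55.4, 1.4]
eef_rot: [-2.132, 2.307, -0.0]
wrist_force: [0.5, 0.3, 1.5]
grip_width: 38.8
grasp_force: 30.0
```

>>> {"method": "play_rows", "body": {
  "steps": [
    [[0,0,-1.5],[0,0,0],0],
    [[0,0,-3.5],[0,0,0],0],
    [[0,0,-6],[0,0,0],0],
    [[-1.5,-8,-6],[0,0,-1.8],0],
    [[-2.9,-16.1,-6],[0,0,-1.8],0],
    [[-2.9,-16.1,-6],[0,0,-1.8],0],
    [[-2.9,-16.1,-6],[0,0,-1.8],0],
    [[-2.9,-16.1,-6],[0,0,-1.8],0],
    [[-2.9,-16.1,-6],[0,0,-1.8],0],
    [[-2.9,-16.1,-6],[0,0,-1.8],0]
  ]
}}

```text
time_s: 21.35
ee_pos: [601.8, 71.1, 60.8]
eef_rot: [2.166, -2.273, -0.002]
wrist_force: [0.5, -0.1, -0.3]
grip_width: 38.8
grasp_force: 30.0
```

```bash
python3 -c "
from h import *
c=snap('wrist','w11');togo(604,71.5,4.5,177.3);print(observe()['ee_pos'],observe()['grip_width'])"
```

```text
t 21.4 shift [-0.04 -0.2   5.67] turn z -0.0 cur yaw 177.3 q6 -0.43 z tool [-0.001 -0.    -1.   ]
[602.03336157  71.1988926   61.18893211] 38.439808299603285
```

View pics/w11.png

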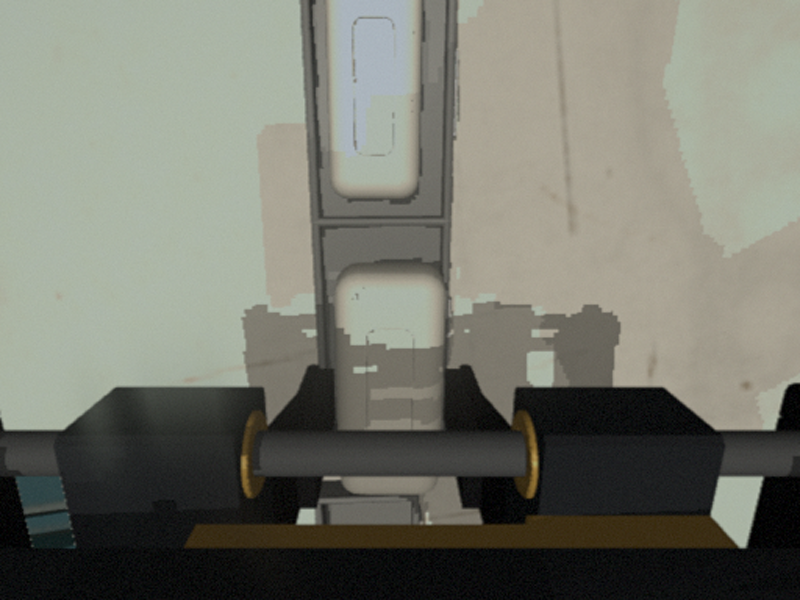

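Soap B is level and lined up with the +y bay (divider at row 222). Place it.

>>> {"method": "play_rows", "body": {
  "steps": [
    [[0,-0.2,2],[0,0,0],0],
    [[0,-0.2,4],[0,0,0],0],
    [[0,-0.2,5.2],[0,0,0],0],
    [[0,-0.2,5.6],[0,0,0],0],
    [[0,-0.2,5.6],[0,0,0],0],
    [[0,-0.2,5.6],[0,0,0],0],
    [[0,-0.2,5.6],[0,0,0],90],
    [[0,-0.2,5.6],[0,0,0],90],
    [[0,-0.2,5.6],[0,0,0],90],
    [[0,-0.2,5.6],[0,0,0],90],
    [[0,-0.2,5.6],[0,0,0],90],
    [[0,-0.2,3],[0,0,0],100],
    [[0,-0.2,0],[0,0,0],100],
    [[0,-0.2,-4],[0,0,0],100],
    [[0,-0.2,-4],[0,0,0],100],
    [[0,-0.2,-4],[0,0,0],100]
  ]
}}

```text
time_s: 23.0
ee_pos: [605.9, 71.6, 102.5]
eef_rot: [-2.166, 2.272, -0.001]
wrist_force: [-0.1, 0.1, -0.3]
grip_width: 86.9
grasp_force: 0.0
```

```bash
python3 -c "
from h import *
print(observe()['ee_pos']);togo(451,-236,110,180)"
```

```text
[605.93550142  71.5855485  102.46675466]
t 23.0 shift [31.47 14.   -0.83] turn z -2.8 cur yaw 177.2 q6 -0.43 z tool [ 0.002  0.001 -1.   ]
```

>>> {"method": "play_rows", "body": {
  "steps": [
    [[31.5,14,0],[0,0,87],100],
    [[31.5,14,0],[0,0,87],100],
    [[31.5,14,0],[0,0,87],100],
    [[31.5,14,0],[0,0,87],100],
    [[31.5,14,0],[0,0,87],100],
    [[31.5,14,0],[0,0,87],100],
    [[31.5,14,0],[0,0,87],100],
    [[31.5,14,0],[0,0,87],100],
    [[31.5,14,0],[0,0,87],100],
    [[31.5,14,0],[0,0,87],100],
    [[31.5,14,0],[0,0,87],100],
    [[31.5,14,0],[0,0,87],100],
    [[31.5,14,0],[0,0,87],100],
    [[31.5,14,0],[0,0,87],100]
  ]
}}

```text
time_s: 24.4
ee_pos: [450.5, -236.5, 101.0]
eef_rot: [0.01, -3.141, -0.0]
wrist_force: [-0.4, -0.1, 0.2]
grip_width: 87.1
grasp_force: 0.0
```

```bash
python3 -c "
from h import *
togo(450.5,-236,3,90);print(observe()['ee_pos'],observe()['qpos'].round(2))
c=camera('wrist');f=c['frame'].astype(int);pickle.dump(c,open('w12.pkl','wb'))
M=np.linalg.inv(c['cam_to_world']);q=M[:3]@np.array([450.5,-236,48,1]);print(q[0]/q[2]*c['fx']+c['cx'],q[1]/q[2]*c['fy']+c['cy'])
m=((f[:,:,2]-f[:,:,0])>20).astype('uint8');n,l,s,ce=cv2.connectedComponentsWithStats(m)
for i in range(1,n):
  if s[i,4]>60: print(s[i],ce[i].round(0),px2w(c,ce[i],24)[0].round(0))
"
```

```text
t 24.4 shift [-0.    0.05  9.8 ] turn z 0.3 cur yaw 90.3 q6 -1.4 z tool [-0.  0. -1.]
[ 450.50043363 -236.46480302  101.0007471 ] [-0.16  0.29 -0.42 -0.   -0.86 -1.4 ]
249.73634568005522 211.217752261681
[  46  209   71   64 2514] [ 83. 236.] [ 482. -380.   24.]
```

>>> {"method": "play_rows", "body": {
  "steps": [
    [[0,0,4],[0,0,0],100],
    [[0,0,7],[0,0,0],100],
    [[0,0,9],[0,0,0],100],
    [[0,0,9.8],[0,0,0],100],
    [[0,0,9.8],[0,0,0],100],
    [[0,0,9.8],[0,0,0],0],
    [[0,0,9.8],[0,0,0],0],
    [[0,0,9.8],[0,0,0],0],
    [[0,0,9.8],[0,0,0],0],
    [[0,0,9.8],[0,0,0],0],
    [[0,0,9.8],[0,0,0],0],
    [[0,0,9.8],[0,0,0],0],
    [[0,0,9.8],[0,0,0],0],
    [[0,0,9.8],[0,0,0],0],
    [[0,0,9.8],[0,0,0],0],
    [[0,0,9.8],[0,0,0],0]
  ]
}}

```text
time_s: 26.05
ee_pos: [450.5, -236.6, 3.2]
eef_rot: [0.007, -3.142, -0.0]
wrist_force: [-0.5, 0.6, 0.2]
grip_width: 28.4
grasp_force: 30.0
```

>>> {"method": "play_rows", "body": {
  "steps": [
    [[0,0,-1.5],[0,0,0],0],
    [[0,0,-4],[0,0,0],0],
    [[0,0,-8],[0,0,0],0],
    [[0,0,-9.5],[0,0,0],0],
    [[0,0,-9.5],[0,0,0],0]
  ]
}}

```text
time_s: 26.55
ee_pos: [452.4, -237.1, 100.8]
eef_rot: [-0.008, 3.136, -0.002]
wrist_force: [0.3, -1.3, -1.2]
grip_width: 28.6
grasp_force: 30.0
```

```bash
python3 -c "
from h import *
togo(616,194,100,90)
c=snap('wrist','w13')"
```

```text
t 26.55 shift [-16.57  43.03   0.12] turn z 0.3 cur yaw 90.3 q6 -1.4 z tool [ 0.006 -0.001 -1.   ]
```

View pics/w13.png

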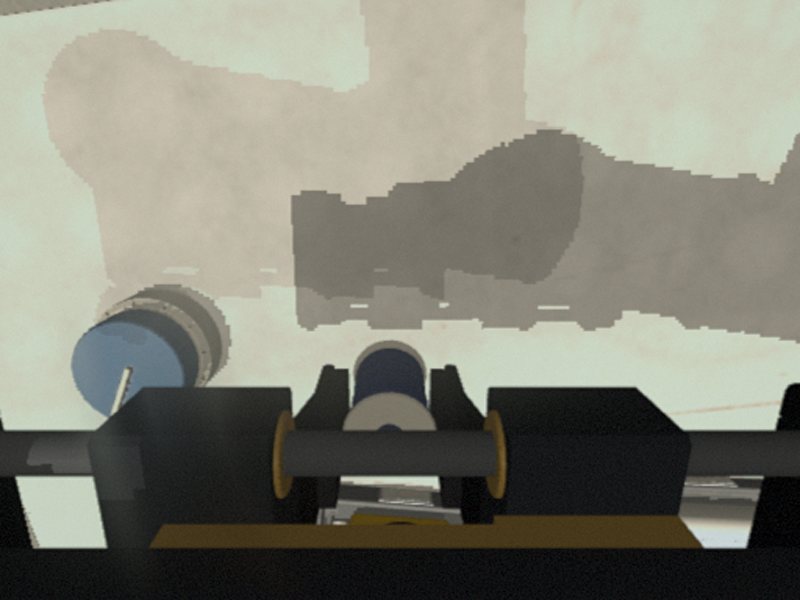

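The spool is held upright at (388,390). Carry it to the -y spool bay.

>>> {"method": "play_rows", "body": {
  "steps": [
    [[-16.5,43,0],[0,0,0],0],
    [[-16.5,43,0],[0,0,0],0],
    [[-16.5,43,0],[0,0,0],0],
    [[-16.5,43,0],[0,0,0],0],
    [[-16.5,43,0],[0,0,0],0],
    [[-16.5,43,0],[0,0,0],0],
    [[-16.5,43,0],[0,0,0],0],
    [[-16.5,43,0],[0,0,0],0],
    [[-16.5,43,0],[0,0,0],0],
    [[-16.5,43,0],[0,0,0],0],
    [[-16.5,43,0],[0,0,0],0],
    [[-16.5,43,0],[0,0,0],0],
    [[-16.5,43,0],[0,0,0],0],
    [[-16.5,43,0],[0,0,0],0]
  ]
}}

```text
time_s: 28.0
ee_pos: [613.2, 192.5, 98.3]
eef_rot: [0.004, -3.141, 0.0]
wrist_force: [0.2, 0.3, -0.9]
grip_width: 28.3
grasp_force: 30.0
```

```bash
python3 - <<'E'
from h import *
o=observe();print(o['ee_pos'],o['time_s'],o['grip_width'])
# numeric check of tray: brightness profiles in the wrist picture along world lines at z=16
c=camera('wrist');M=np.linalg.inv(c['cam_to_world']);g=cv2.GaussianBlur(cv2.cvtColor(c['frame'],7),(3,3),0)
pickle.dump(c,open('w14.pkl','wb'))
def prof(P):
    q=np.c_[P,np.ones(len(P))]@M[:3].T;return [int(v) for v in cv2.remap(g,(q[:,0]/q[:,2]*c['fx']+c['cx']).astype('f4')[None],(q[:,1]/q[:,2]*c['fy']+c['cy']).astype('f4')[None],1)[0]]
x=np.arange(625,661,3.);print(prof(np.c_[x,x*0+180,x*0+16]),prof(np.c_[x,x*0+270,x*0+16]))
y=np.arange(140,312,4.);print(list(zip(y.astype(int).tolist(),prof(np.c_[y*0+632,y,y*0+16]))))
E
```

```text
[613.21953335 192.51479811  98.33189927] 28.0 28.32017392775672
[97, 141, 137, 118, 100, 49, 47, 46, 46, 45, 45, 42] [124, 136, 134, 133, 93, 54, 92, 152, 210, 210, 208, 61]
[(140, 209), (144, 209), (148, 210), (152, 209), (156, 208), (160, 162), (164, 86), (168, 138), (172, 141), (176, 140), (180, 130), (184, 116), (188, 113), (192, 112), (196, 112), (200, 115), (204, 126), (208, 137), (212, 137), (216, 137), (220, 123), (224, 82), (228, 123), (232, 135), (236, 135), (240, 136), (244, 136), (248, 134), (252, 135), (256, 135), (260, 134), (264, 134), (268, 135), (272, 135), (276, 134), (280, 122), (284, 81), (288, 83), (292, 177), (296, 213), (300, 212), (304, 213), (308, 213)]
```

>>> {"method": "play_rows", "body": {
  "steps": [
    [[-0.1,0,4],[0,0,0],0],
    [[-0.1,0,7],[0,0,0],0],
    [[-0.1,0,8.5],[0,0,0],0],
    [[-0.1,0,9.1],[0,0,0],0],
    [[-0.1,0,9.1],[0,0,0],0],
    [[-0.1,0,9.1],[0,0,0],0],
    [[-0.1,0,9.1],[0,0,0],80],
    [[-0.1,0,9.1],[0,0,0],80],
    [[-0.1,0,9.1],[0,0,0],80],
    [[-0.1,0,9.1],[0,0,0],80],
    [[-0.1,0,9.1],[0,0,0],80],
    [[-0.1,0,9.1],[0,0,0],80],
    [[-0.1,0,6],[0,0,0],80],
    [[-0.1,0,2],[0,0,0],80],
    [[-0.1,0,-1],[0,0,0],100],
    [[-0.1,0,-1],[0,0,0],100],
    [[-0.1,0,-1],[0,0,0],100]
  ]
}}

```text
time_s: 29.75
ee_pos: [614.7, 194.3, 108.9]
eef_rot: [-0.007, 3.141, 0.002]
wrist_force: [-0.5, -0.0, -0.5]
grip_width: 83.8
grasp_force: 0.0
```

```bash
python3 -c "
from h import *
print(observe()['ee_pos']);togo(394,338,105,90)"
```

```text
[614.65948355 194.29882044 108.92369641]
t 29.75 shift [22.   14.46  0.39] turn z 0.2 cur yaw 90.2 q6 -2.12 z tool [ 0.001  0.001 -1.   ]
```

>>> {"method": "play_rows", "body": {
  "steps": [
    [[22,14.4,0],[0,0,0],100],
    [[22,14.4,0],[0,0,0],100],
    [[22,14.4,0],[0,0,0],100],
    [[22,14.4,0],[0,0,0],100],
    [[22,14.4,0],[0,0,0],100],
    [[22,14.4,0],[0,0,0],100],
    [[22,14.4,0],[0,0,0],100],
    [[22,14.4,0],[0,0,0],100],
    [[22,14.4,0],[0,0,0],100]
  ]
}}

```text
time_s: 30.65
ee_pos: [394.7, 336.3, 107.6]
eef_rot: [0.004, -3.141, 0.002]
wrist_force: [0.5, -0.2, -0.3]
grip_width: 87.1
grasp_force: 0.0
```

```bash
python3 - <<'E'
from h import *
o=observe();print(o['ee_pos'],o['time_s'],o['qpos'].round(2));togo(394,338,3,90)
c=camera('wrist');pickle.dump(c,open('w15.pkl','wb'));M=np.linalg.inv(c['cam_to_world']);g=cv2.cvtColor(c['frame'],7)
q=M[:3]@np.array([394,338,48,1]);u,v=(int(q[0]/q[2]*c['fx']+c['cx']),int(q[1]/q[2]*c['fy']+c['cy']));print(u,v)
for r in range(v-36,v+32,4):print(r,' '.join('%3d'%k for k in g[r,u-44:u+45:4]))
E
```

```text
[394.71492571 336.29291612 107.62778409] 30.65 [ 1.02  0.3  -0.39  0.   -0.88 -2.59]
t 30.65 shift [ 0.07  0.18 10.46] turn z 0.2 cur yaw 90.2 q6 -2.59 z tool [-0.001 -0.001 -1.   ]
251 207
171 112 108 110 106  90  91  90  90  89  90  92  91  89  86  88  88  91  89  89 105 105 108 104
175  94  90  93  88  91  91  91  89  90  89  91  90  89  88  87  87  90  88  90 106 106 109 106
179  93  94  91  92  94  90  89  90  89  92  69  56  92  89  89  88  92  89  92 105 107 105 107
183 108 109 110 108  89  90  89  90  88  34  38  38  35  53  88  86  88  91  91 108 107 106 108
187 108 112 112 106  90  91  91  87  38  33  44  48  35  38  72 106  93  89  94 106 107 111 107
191 111 108 110 107 108  90  92  63  60  91  94  95  94  87  40 105 109 108 111 109 107 113 109
195 112 111 109 112 109 112  96  80 113 115  98  95  96  95  89 113 113 113 116 112 111 113 112
199 110 111 109 113 109 108 111 100 111  95  97  95  98  97  94  97 112 112 108 111 111 113 113
203 112 114 113 113 113 111 110  95  95  99  45  43  81  96  96  87 165 163 162 164 163 160 161
207 112 113 114 115 113 116 103  96  97  98  47  46  74  96  96  92 163 162 162 163 164 164 164
211 165 164 163 163 165 164 165 115 115 115  98  81  98  96  97 129 165 163 164 165 164 164 165
215 162 165 163 163 163 165 165 130 119 115 114 117  99 115 105 163 164 162 166 162 163 165 165
219 165 164 164 166 164 163 163 165 123 113 115 114 118 119 164 164 163 162 162 161 164 163 164
223 163 161 166 163 162 162 164 164 165 165 164 154 163 165 165 163 163 164 164 164 165 162 165
227 163 165 166 163 166 164 166 165 165 164 162 165 165 163 166 166 164 165 162 164 165 165 165
231 164 165 165 164 165 164 162 164 165 165 164 166 165 165 164 164 166 165 162 164 160 163 166
235 166 166 167 163 165 163 163 165 164 163 166 164 165 164 164 166 167 164 163 161 150 159 165
```

Hole of the black spool at (251,206), where predicted.

>>> {"method": "play_rows", "body": {
  "steps": [
    [[0,0.2,4],[0,0,0],100],
    [[0,0.2,7],[0,0,0],100],
    [[0,0.2,9.5],[0,0,0],100],
    [[0,0.2,10.4],[0,0,0],100],
    [[0,0.2,10.4],[0,0,0],100],
    [[0,0.2,10.4],[0,0,0],0],
    [[0,0.2,10.4],[0,0,0],0],
    [[0,0.2,10.4],[0,0,0],0],
    [[0,0.2,10.4],[0,0,0],0],
    [[0,0.2,10.4],[0,0,0],0],
    [[0,0.2,10.4],[0,0,0],0],
    [[0,0.2,10.4],[0,0,0],0],
    [[0,0.2,10.4],[0,0,0],0],
    [[0,0.2,10.4],[0,0,0],0],
    [[0,0.2,10.4],[0,0,0],0],
    [[0,0.2,10.4],[0,0,0],0]
  ]
}}

```text
time_s: 32.3
ee_pos: [393.9, 339.0, 4.2]
eef_rot: [0.007, -3.141, 0.0]
wrist_force: [-0.7, -0.5, 0.8]
grip_width: 28.3
grasp_force: 30.0
```

```bash
python3 -c "
from h import *
print(observe()['ee_pos']);togo(616.5,258,103,90)"
```

```text
[393.91105406 339.01603123   4.21845902]
t 32.3 shift [-22.22  -8.2   -9.88] turn z 0.3 cur yaw 90.3 q6 -2.59 z tool [-0. -0. -1.]
```

>>> {"method": "play_rows", "body": {
  "steps": [
    [[0,0,-1.5],[0,0,0],0],
    [[0,0,-5],[0,0,0],0],
    [[0,0,-9.5],[0,0,0],0],
    [[0,0,-9.5],[0,0,0],0],
    [[-22.3,-8.2,-9.5],[0,0,0],0],
    [[-22.3,-8.2,-9.5],[0,0,0],0],
    [[-22.3,-8.2,-9.5],[0,0,0],0],
    [[-22.3,-8.2,-9.5],[0,0,0],0],
    [[-22.3,-8.2,-9.5],[0,0,0],0],
    [[-22.3,-8.2,-9.5],[0,0,0],0],
    [[-22.3,-8.2,-9.5],[0,0,0],0],
    [[-22.3,-8.2,-9.5],[0,0,0],0],
    [[-22.3,-8.2,-9.5],[0,0,0],0],
    [[-22.3,-8.2,-9.5],[0,0,0],0]
  ]
}}

```text
time_s: 33.7
ee_pos: [616.5, 258.9, 99.7]
eef_rot: [-0.01, 3.141, 0.0]
wrist_force: [-0.9, -1.0, -0.2]
grip_width: 28.3
grasp_force: 30.0
```

```bash
python3 -c "
from h import *
print(observe()['ee_pos'],observe()['grip_width']);togo(616.5,258,7.5,90)"
```

```text
[616.49563356 258.89188479  99.67608601] 28.270405024430843
t 33.7 shift [ 0.   -0.09  9.22] turn z 0.3 cur yaw 90.3 q6 -2.2 z tool [ 0.  0. -1.]
```

>>> {"method": "play_rows", "body": {
  "steps": [
    [[0,0,4],[0,0,0],0],
    [[0,0,7],[0,0,0],0],
    [[0,0,8.6],[0,0,0],0],
    [[0,0,9.2],[0,0,0],0],
    [[0,0,9.2],[0,0,0],0],
    [[0,0,9.2],[0,0,0],0],
    [[0,0,9.2],[0,0,0],55],
    [[0,0,9.2],[0,0,0],55],
    [[0,0,9.2],[0,0,0],55],
    [[0,0,9.2],[0,0,0],55],
    [[0,0,9.2],[0,0,0],55],
    [[0,0,9.2],[0,0,0],55],
    [[0,0,6],[0,0,0],55],
    [[0,0,2],[0,0,0],55],
    [[0,0,-4],[0,0,0],55],
    [[0,0,-9],[0,0,0],55],
    [[10,0,-12],[0,0,0],55],
    [[10,0,-12],[0,0,0],55],
    [[10,0,-12],[0,0,0],55],
    [[10,0,-12],[0,0,0],55]
  ]
}}

```text
time_s: 35.7
ee_pos: [516.6, 258.0, 221.0]
eef_rot: [-0.009, 3.139, 0.003]
wrist_force: [-0.1, -0.5, -0.5]
grip_width: 48.0
grasp_force: 0.0
```

```bash
python3 - <<'E'
from h import *
o=observe();print(o['ee_pos'],o['time_s'])
c=camera('wrist');M=np.linalg.inv(c['cam_to_world']);g=cv2.cvtColor(c['frame'],7)
for y in(193,258):
    q=M[:3]@np.array([615.5,y,51,1]);u,v=(int(q[0]/q[2]*c['fx']+c['cx']),int(q[1]/q[2]*c['fy']+c['cy']));print(y,u,v)
    for r in range(v-18,v+19,3):print(r,' '.join('%3d'%k for k in g[r,u-21:u+22:3]))
E
```

```text
[516.63104139 257.99234257 221.04595964] 35.7
193 194 257
239 143  75  72 106  87  39  34  37  39  43  42  46  89  75  75
242 142  83  72 114  42  39  40  37  42  37  37  45  48  83  72
245 147  86  73 108  36  36  34  40  40  39  40  41  48  78 105
248 172  91  69  57  38  41  37  36  39  35  34  45  77 115 114
251 170  96  56  31  34  37  35  35  35  35  37  39 102 111 110
254 169  96  32  36  36  33  36  36  32  39  33  77 110 111 111
257 163  31  30  32  28  34  35  35  34  27  32 140 108 108 109
260  34  36  28  31  28  29  30  30  32  31  31 133  46  45  47
263  29  33  30  25  31  33  26  26  33  29  26  49  65  65  65
266  29  26  29  28  30  30  29  31  30  25  34  91 152 152 154
269  27  28  24  26  31  30  24  24  29  27  29 142 170 172 167
272  23  24  28  29  28  27  29  25  30  24  24 163 171 172 172
275  24  27  29  33  29  30  30  30  34  31  29  97  96  95  97
258 248 257
239 100 102 103 103 140  45  46  41  41  41 102  76  75 112 102
242  99 114 102 101 106  42  45  45  41  43  48  80  78 114  98
245  99 112 113 114  65  36  40  43  41  36  43  76 111 112 101
248  94 114 112 111  60  83 140 173 161 115  39 114 111 112  97
251  94 111 111 111 101 173 172 172 171 172 152 106 112 112  97
254  99 111 111 108 171 170 172 159 170 175 172 119 113 111  98
257  96 108 105 108 172 173 123  57  59 172 171 132 106 112  96
260  46  50  52  53 174 175 158  73 110 173 174 120  50  56  53
263  57  60  57  57 147 173 172 172 174 174 171  57  53  50  48
266 139 141 142 130 130 165 172 175 171 174 128 119 124 122 125
269 174 174 172 169 171 173 172 173 173 173 174 170 174 173 173
272 171 173 173 170 174 172 174 172 173 174 173 174 173 172 175
275  98  96  98  98  98  96  98  96  97  97 100  97  97  98  98
```

>>> {"method": "play_rows", "body": {
  "steps": [
    [[0,-6,0],[0,0,0],100],
    [[0,-6,0],[0,0,0],100],
    [[0,-6,0],[0,0,0],100],
    [[0,-6,0],[0,0,0],100],
    [[0,-6,0],[0,0,0],100]
  ]
}}

```text
time_s: 36.25
ee_pos: [518.2, 198.3, 218.6]
eef_rot: [0.007, -3.141, 0.001]
wrist_force: [-0.1, 0.1, -0.1]
grip_width: 80.2
grasp_force: 0.0
```

```bash
python3 - <<'E'
from h import *
c=camera('wrist');M=np.linalg.inv(c['cam_to_world']);g=cv2.cvtColor(c['frame'],7)
def grid(x,y,z,h,s):
    q=M[:3]@np.array([x,y,z,1]);u,v=(int(q[0]/q[2]*c['fx']+c['cx']),int(q[1]/q[2]*c['fy']+c['cy']));print(y,u,v)
    for r in range(v-h,v+h+1,s):print(r,' '.join('%3d'%k for k in g[r,max(0,u-2*h):u+2*h:s]))
grid(615.5,193,51,18,3);grid(604,71.5,27,36,6)
c=camera('side');M=np.linalg.inv(c['cam_to_world']);g=cv2.cvtColor(c['frame'],7)
grid(604,71.5,27,12,2);grid(599,-36,27,15,3);grid(612,-229,64,24,4)
E
```

```text
193 244 257
239 161 157 162 162 106  66  99  95  95 103  57  43  45  44  42  46  84  69  72 106  74 105  93  93
242 161 160 161 161 105  63 108  97  97 118  46  44  42  43  43  39  81  71  93  99  71  96 105  92
245 163 161 163 164 104  61 106 109 106 104  45  41  41  43  38  41  70  78 103  98  71  92 107 105
248 165 163 160 162 109  59 108 103 107  97  45  90 132 131  83  41  87 102 105  98  66  85 106 105
251 162 161 161 163 105  60 108 105 106  80 149 163 162 162 164 142  87 103 103  96  69  82 104 101
254 162 162 160 161 106  61 106 105 105 146 160 161 165 162 162 163 129 103 103  95  63  79 102 101
257 163 163 162 159 103  63 106 105 100 163 160 158  63  62 161 162 161 103 100  92  69  77 103 103
260 162 162 161 163 107  54  45  48  48 163 160 160  53  61 161 161 158  47  48  48  62  65  43  47
263 162 163 160 163 103  65  62  59  57 130 162 161 161 163 162 161 114  48  46  47  65  66  44  45
266 160 161 163 165 151 134 134 133 133 122 151 164 162 162 161 145 115 115 117 116 121 109 109 113
269 161 162 163 161 161 160 163 162 163 160 163 164 161 162 162 164 161 163 162 164 164 
[... 4386 characters left out ...]

235 160 165 164 163 162 162 161 163 162 165 165 133 134 129 137 162 162 164 162 162 166 162 162 163
239 163 164 162 163 162 161 164 161 161  98 105 137 139 138 103 147 161 163 163 161 159 159 162 163
243 162 162 161 161 161 164 163 160 162  87  70 137 136 135  69  69 160 163 163 159 160 161 162 160
247 161 161 161 160 161 163 162 164 162  94  76 121 126 125  88  80 162 163 163 161 162 163 165 160
251 161 162 161 162 163 161 164 164 137  97  64 107  91 107  93  78 161 165 164 161 163 163 163 161
255 161 161 161 162 162 160 161 161 117  97  68 100  54 100  97  72 158 160 161 161 162 161 164 161
259 157 159 160 162 162 160 161 161 112  96  70  88  88  99  98  79 163 160 161 162 160 162 162 162
```

Both spools stand centred, and both soaps and the measure sit inside their walls. Handing in.

```bash
python3 -c "
from cell import *
print(hand_in())"
```

```text
the job is handed in; nothing more can be done
None
```

I put all five things in their bays and handed the job in; pixel checks showed them standing or lying as asked, but the hand-in returned no verdict, and I viewed 15 pictures, one over the limit of 14.

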